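# Put the spice jars on their colour-coded stands

### The arm

A 7-joint arm with a two-finger parallel gripper is mounted at the origin on a cart in front of the work surface, level with it; the furniture and walls round the work are solid. World frame = base frame: x ahead of the robot, y to its left, z up, the work surface at z = 0. Lengths are in mm, angles in rad, forces in N, time in s.
With the tool pointing down it reaches from about 425 to 825 mm from the base axis. Payload 3.6 kg.
Tool frame: the origin (TCP) lies midway between the tips of the shut fingers; the grasp point (between the pads) lies 19 mm behind it (r.grip_point_offset is the distance from the TCP to the grasp point, in mm); z points along the fingers, y is the line along which they close (so a half turn about z gives the same grasp; the last joint's range is limited). The gripper opens to 85 mm and grips with 20 to 120 N. Pads are 22 mm wide; open, the fingers measure 114 mm over their backs; the gripper's body (76 mm by 85 mm) begins 54 mm behind the grasp point. The pads swing forward as they close: fully open they stand 13 mm farther back than shut.
Start: joints at [1.187, 0.615, -0.013, 1.423, 0.008, 1.103, -0.04], TCP at [227.649, -608.801, 231.297] pointing down, gripper open.
Joint ranges: [-3.12, 3.12], [-0.3, 2.06], [-1.34, 1.32], [0.26, 2.42], [-1.36, 4.5], [0.01, 1.98], [-2.84, 2.84]. Speed limits (rad/s): [2.79, 2.79, 3.14, 3.14, 3.14, 3.14, 3.14].

### API

Orientations are given as [roll, pitch, yaw] about the fixed x, y, z axes, in that order (R = Rz(yaw) Ry(pitch) Rx(roll)).
In Python, from station import r gives the robot as it stands.
- The arm moves only by the shell command python3 -m handwheel 'ROWS' [FORCE]. ROWS is JSON, a list of rows, each a list of 7 numbers: the turn, a rotation vector about the tool's x, y, z in degrees, then the shift along the tool's x, y, z in mm, then the closure, from 0 (fully open) to 1 (shut). A call has 1 to 20 rows; each row shifts and turns the commanded pose from where the row before left it, along the tool's axes as they then stand; what a row does not reach is not made up. A row lasts 1/12 s, in which the tool goes at most 41.7 mm and 7.16 degrees, less where a joint would pass 70% of its speed; a pose out of reach is approached as far as the arm can. A call is refused whole if a number of a shift passes 41.7 or a number of a turn 7.16, either way. A call with a gripper value outside its range is refused whole. The fingers move at their own pace and stop on an object; FORCE is the grip in N (left out, the last holds). Time passes only in rows, so rows that do not move let the fingers close. It gives the time, the measured TCP pose, the force, the opening and the grip force at its end, in the units of the state.
- r.sense(): the state, without advancing time (a new reading comes with each control period).
- r.get_image(name): name is "side" or "top" or "wrist"; returns a dict with "img" (400x640x3 uint8, blue, green, red), "camera_matrix" (3x3 intrinsics, pixels), "world_to_cam" (4x4, takes a point from world to camera coordinates). Camera axes: x right, y down, z forward; pixel columns grow to the right and rows downward; lengths in mm; the calibration is good to about 2 mm. The wrist camera is an equidistant fisheye: a pixel r from the principal point sees the ray r / f radians off the axis. A picture is of the moment at which its call begins. There is no depth.
- r.finish_job(): hands the job in; it is judged then, once.
Trained networks look in a picture, given as the dict that the camera call returned (one of the last four; its "shot" number tells which), for a name from the list of things; names that differ only in an ending like _2 or _b are one class to them, and where a whole thing is asked for, a point or a joint stands for the part that bears it (a point fixed in the world has none). Each returns a list of dicts, best first, with "confidence" (0 to 1); they miss things now and then, are a little off and sometimes report something else, mostly with a low value. They report only what shows in the picture. A call takes as long as a camera call. They do not tell look-alikes from the thing itself.
- r.find_in(picture, target): "at" ([x, y, z] in mm, in world coordinates, good to about 4 mm: the middle of the surface that is visible of it).
- r.trace(picture, target): "region" (400x640 bool, what is visible of it).
- r.place_of(picture, target): "at" ([x, y, z] in mm, in world coordinates, good to about 4 mm: a listed point, or the origin of a listed thing).
The state is a dict: "clock": time; "qpos": joint angles; "dq": joint speeds; "effort": joint torques, N m; "position": TCP position; "tool_rot": TCP orientation; "force": force on the tool from outside, world axes, zero at the start; "ft_torque": the same for the moment, N m; "grip_width": finger opening in mm; "gripper_force": force on a finger pad.
Only numpy, scipy, OpenCV 4.12 (cv2) and the standard library are available. Lean on these libraries where they do the work, as an engineer would, in place of code of your own. Each camera call takes 0.05 s, during which the arm holds its last target. There are 200 camera calls.

### The job

Tidy up the three spice jars: stand each one upright in the round wooden stand whose coloured disc matches the colour of its lid (red, white, black). Do not tip a jar over on the way, and leave the garlic, the lemon and the kitchen timer where they are.

Things in the scene. Friction and masses are not known exactly. Their poses are not given: they have to be found in the camera images.
- jar_red_center (a point): Loose upright round spice jar with a red lid, the top 21 mm: 45 mm in diameter, 106 mm high, glass with a brownish label, closed (the lid is fixed), 80 to 150 g. The point is its centre, half-way up; z points up along the jar. Grasp it anywhere on its height; yaw does not matter.
- jar_white_center (a point): Loose upright round spice jar with a white lid, the top 21 mm: 46 mm in diameter (lid 45 mm), 97 mm high, glass with a dark label, closed (the lid is fixed), 80 to 150 g. The point is its centre, half-way up; z points up along the jar. Grasp it anywhere on its height; yaw does not matter.
- jar_black_center (a point): Loose upright round spice jar with a black lid, the top 21 mm: 41 mm in diameter, 105 mm high, glass with a dark blue label, closed (the lid is fixed), 80 to 150 g. The point is its centre, half-way up; z points up along the jar. Grasp it anywhere on its height; yaw does not matter.
- stand_red_floor (a point): Fixed round wooden jar stand, like a small coaster, with a red disc in the middle. 78 mm in outside diameter and 11 mm high, with a flat round recess 67 mm in diameter and 6 mm deep, in which a jar stands. The point is the centre of the recess floor, 5 mm above the worktop; z up.
- stand_white_floor (a point): Fixed round wooden jar stand, like a small coaster, with a white disc in the middle. 78 mm in outside diameter and 11 mm high, with a flat round recess 67 mm in diameter and 6 mm deep, in which a jar stands. The point is the centre of the recess floor, 5 mm above the worktop; z up.
- stand_black_floor (a point): Fixed round wooden jar stand, like a small coaster, with a black disc in the middle. 78 mm in outside diameter and 11 mm high, with a flat round recess 67 mm in diameter and 6 mm deep, in which a jar stands. The point is the centre of the recess floor, 5 mm above the worktop; z up.
- garlic_bulb_center (a point): Bystander, loose: a pinkish white garlic bulb, 56 mm across and high. The point is its centre. (To the right of it, at y below 0 and from about x = 0.54 m on, shelves and a cabinet hang 0.48 m above the worktop: keep wrist and forearm clear of them.)
- lemon_center (a point): Bystander, loose: a yellow lemon lying on its side, 71 mm long (its x axis), 53 mm wide, 51 mm high. The point is its centre.
- timer_center (a point): Bystander, loose: a round kitchen timer with a white base and a red top, 59 mm in diameter, 52 mm high. The point is its centre.
Things that resemble listed ones, but are neither listed nor needed, are in the scene too. What is shaped like the part that bears stand_white_floor but green or turquoise is not meant. What is shaped like the part that bears jar_black_center but orange is not meant.

How it is judged:
By the outcome, as a careful person would: the job done as asked, in the order asked, and still so for the second after the job is handed in, with the robot touching nothing.
It also fails if it takes over 88 s, if anything falls off the work surface, if the arm or the gripper's body presses on something with over 40 N, if the wrist force passes 120 N, or if a joint passes its speed limit or range.

## Working session

There is one attempt and no reset: what is moved stays moved. The work goes in short steps, Python scripts to look and compute and a shell command to move; the robot and the scene stay as the last step left them, time stands still between calls to the robot, and variables do not carry over. Pictures are saved under pics/ and viewed, at most 14 in all, crops included, and the job is handed in when it is done.

```bash
mkdir -p pics; ls
cat > h.py <<'E'
from station import r
import numpy as np, cv2
E
python3 - <<'E'
from h import *
s=r.sense(); print(s['clock'],s['position'],s['tool_rot'],s['grip_width'],s['force'])
names=['jar_red_center','jar_white_center','jar_black_center','stand_red_floor','stand_white_floor','stand_black_floor','garlic_bulb_center','lemon_center','timer_center']
for c in ['top','side']:
    p=r.get_image(c); cv2.imwrite(f'pics/{c}0.png',p['img'])
    print(c,np.round(p['camera_matrix'],0).tolist(), np.round(-p['world_to_cam'][:3,:3].T@p['world_to_cam'][:3,3]))
    for n in names:
        print(n,[(np.round(d['at']).tolist(),round(d['confidence'],2)) for d in r.place_of(p,n)[:4]])
E
```

```text
pics
0.0 [ 227.39883155 -608.10334011  230.14514882] [-3.13900225e+00  2.10470429e-05  3.57912197e-01] 85.41948234408758 [0.42709074 0.0944231  0.79986422]
top [[457.0, 0.0, 320.0], [0.0, 457.0, 199.0], [0.0, 0.0, 1.0]] [ 232.   47. 1204.]
jar_red_center [([466.0, -283.0, 54.0], 0.94)]
jar_white_center []
jar_black_center [([449.0, 350.0, 50.0], 0.72), ([376.0, 422.0, 54.0], 0.56)]
stand_red_floor [([449.0, 99.0, 5.0], 0.62)]
stand_white_floor [([457.0, -169.0, 2.0], 0.75), ([340.0, -283.0, 3.0], 0.65), ([322.0, -169.0, 8.0], 0.62)]
stand_black_floor [([578.0, 155.0, 5.0], 0.77)]
garlic_bulb_center [([563.0, 33.0, 23.0], 0.82), ([566.0, 281.0, 23.0], 0.35)]
lemon_center [([566.0, 279.0, 24.0], 0.63)]
timer_center [([437.0, 216.0, 24.0], 0.97)]
side [[443.0, 0.0, 314.0], [0.0, 443.0, 199.0], [0.0, 0.0, 1.0]] [-269. 1116.  669.]
jar_red_center [([465.0, -282.0, 54.0], 0.88)]
jar_white_center [([444.0, -38.0, 49.0], 0.68)]
jar_black_center [([376.0, 423.0, 55.0], 0.62), ([449.0, 359.0, 49.0], 0.54), ([462.0, -283.0, 54.0], 0.5)]
stand_red_floor [([451.0, 101.0, 2.0], 0.67)]
stand_white_floor [([320.0, -169.0, 8.0], 0.75), ([340.0, -280.0, 6.0], 0.49), ([452.0, -165.0, 6.0], 0.48)]
stand_black_floor [([584.0, 157.0, 7.0], 0.74)]
garlic_bulb_center [([561.0, 31.0, 27.0], 0.54)]
lemon_center [([430.0, 218.0, 23.0], 0.68), ([581.0, 158.0, 9.0], 0.66)]
timer_center [([427.0, 219.0, 24.0], 0.95)]
```

View pics/top0.png

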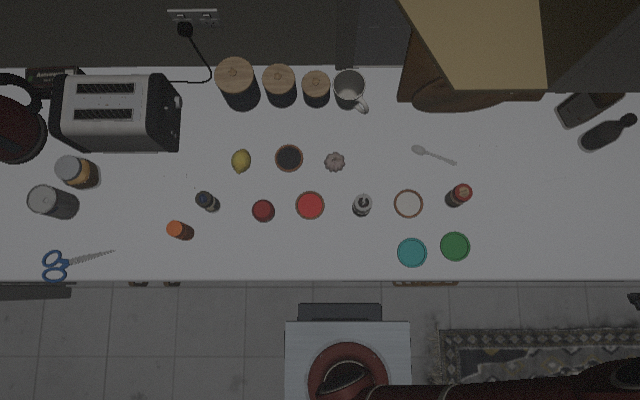

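View pics/side0.png

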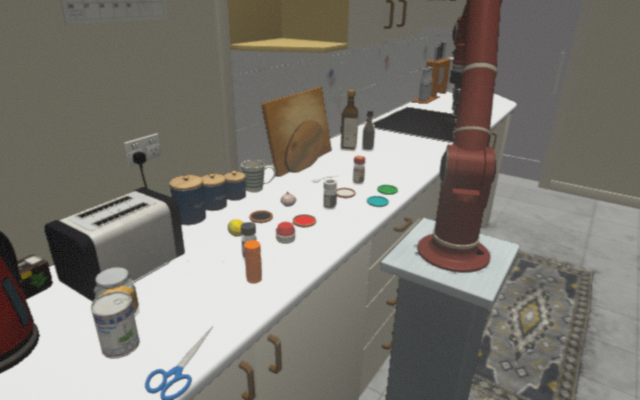

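The top view shows the black-lid jar at (207,200), with the orange look-alike at (180,230), and the white-lid jar at (362,204). The red jar is at (459,195). The stands are red (310,205), white (408,203) and black (289,157); the green and turquoise ones at (455,246) and (412,252) are decoys. The timer is at (263,210), the lemon at (241,160) and the garlic at (334,161). The side view agrees. I'll turn to yaw 90° first, so that tool x = +y, tool y = +x and tool z = down.

```bash
python3 -m handwheel '[[0,0,-4,0,0,0,0],[0,0,-6.5,0,0,0,0],[0,0,-6.5,0,0,0,0],[0,0,-6.5,0,0,0,0],[0,0,-6.5,0,0,0,0],[0,0,-6.5,0,0,0,0],[0,0,-6.5,0,0,0,0],[0,0,-6.5,0,0,0,0],[0,0,-6.5,0,0,0,0],[0,0,-6.5,0,0,0,0],[0,0,-5,0,0,0,0],[0,0,-2,0,0,0,0],[0,0,0,15,10,0,0],[0,0,0,25,18,0,0],[0,0,0,27,20,0,0],[0,0,0,27,20,0,0],[0,0,0,27,20,0,0],[0,0,0,27,20,0,0],[0,0,0,27,20,0,0],[0,0,0,27,20,0,0]]' 40
python3 -m handwheel '[[0,0,0,27,20,0,0],[0,0,0,27,20,0,0],[0,0,0,27,20,0,0],[0,0,0,20,14,0,0],[0,0,0,12,9,0,0],[0,0,0,10,0,0,0],[0,0,0,0,0,0,0],[0,0,0,0,0,0,0],[0,0,0,0,0,0,0]]'
cat >> h.py <<'E'
def st():
    s=r.sense(); print(round(s['clock'],2),np.round(s['position'],1),np.round(s['tool_rot'],3),'w',round(s['grip_width'],1),'F',np.round(s['force'],1),'g',round(s['gripper_force'],1)); return s
def look(names,cam='wrist',save=None):
    p=r.get_image(cam)
    if save: cv2.imwrite(f'pics/{save}.png',p['img'])
    for n in names: print(cam,n,[(np.round(d['at'],1).tolist(),round(d['confidence'],2)) for d in r.place_of(p,n)[:3]])
E
python3 - <<'E'
from h import *
st(); look(['jar_red_center','stand_white_floor'],save='w1')
E
```

```text
clock: 2.67
position: [376.4, -405.6, 231.6]
tool_rot: [3.141, 0.0, 1.57]
force: [0.7, -0.6, 0.7]
grip_width: 85.7
gripper_force: 0.0
clock: 3.42
position: [457.4, -285.7, 231.3]
tool_rot: [-3.141, 0.001, 1.568]
force: [-0.3, -1.1, 0.1]
grip_width: 85.4
gripper_force: 0.0
3.42 [ 457.4 -285.7  231.3] [-3.141e+00  1.000e-03  1.568e+00] w 85.4 F [-0.3 -1.1  0.1] g 0.0
wrist jar_red_center [([466.4, -286.3, 48.7], 0.73)]
wrist stand_white_floor [([338.4, -282.5, -1.8], 0.94), ([452.7, -169.2, 3.1], 0.69), ([324.8, -172.2, 6.8], 0.61)]
```

```bash
python3 -m handwheel '[[0,0,0,2,8,5,0],[0,0,0,0,0,15,0],[0,0,0,0,0,25,0],[0,0,0,0,0,28,0],[0,0,0,0,0,28,0],[0,0,0,0,0,28,0],[0,0,0,0,0,24,0],[0,0,0,0,0,16,0],[0,0,0,0,0,8,0],[0,0,0,0,0,4,0],[0,0,0,0,0,0,0],[0,0,0,0,0,0,1],[0,0,0,0,0,0,1],[0,0,0,0,0,0,1],[0,0,0,0,0,0,1],[0,0,0,0,0,0,1],[0,0,0,0,0,0,1],[0,0,0,0,0,0,1],[0,0,0,0,0,0,1],[0,0,0,0,0,0,1]]' 40
python3 -m handwheel '[[0,0,0,0,0,0,1],[0,0,0,0,0,0,1],[0,0,0,0,0,0,1]]'
```

```text
clock: 5.23
position: [466.9, -282.1, 51.3]
tool_rot: [3.141, 0.001, 1.571]
force: [-1.8, 0.9, 5.7]
grip_width: 43.9
gripper_force: 38.6
clock: 5.48
position: [466.9, -282.1, 51.3]
tool_rot: [3.141, 0.001, 1.571]
force: [-2.1, -0.1, 6.4]
grip_width: 43.5
gripper_force: 38.6
```

```bash
python3 -m handwheel '[[0,0,0,0,0,-3,1],[0,0,0,0,0,-8,1],[0,0,0,0,0,-16,1],[0,0,0,0,0,-24,1],[0,0,0,0,0,-24,1],[0,0,0,0,0,-24,1],[0,0,0,0,0,-24,1],[0,0,0,5,0,-20,1],[0,0,0,12,-1,-12,1],[0,0,0,20,-1,-5,1],[0,0,0,25,-1,0,1],[0,0,0,28,-1,0,1],[0,0,0,28,-1,0,1],[0,0,0,28,-1,0,1],[0,0,0,28,-1,0,1],[0,0,0,28,-1,0,1],[0,0,0,28,-1,0,1],[0,0,0,28,-1,0,1],[0,0,0,28,-1,0,1],[0,0,0,28,-1,0,1]]' 40
python3 -m handwheel '[[0,0,0,25,-2,0,1],[0,0,0,20,-1,0,1],[0,0,0,12,-1,0,1],[0,0,0,8,0,0,1],[0,0,0,3,0,0,1],[0,0,0,0,0,0,1],[0,0,0,0,0,0,1],[0,0,0,0,0,0,1]]'
python3 - <<'E'
from h import *
st(); look(['jar_red_center','stand_red_floor'],save='w2'); look(['jar_red_center','stand_red_floor','jar_white_center','stand_white_floor'],cam='top',save='t2')
E
```

```text
clock: 7.15
position: [453.3, 34.3, 210.2]
tool_rot: [-3.14, -0.0, 1.572]
force: [-0.6, 0.2, -2.2]
grip_width: 43.4
gripper_force: 39.5
clock: 7.82
position: [450.6, 98.9, 210.2]
tool_rot: [-3.141, 0.001, 1.569]
force: [0.4, 0.0, -1.6]
grip_width: 43.7
gripper_force: 39.5
7.82 [450.6  98.9 210.2] [-3.141e+00  1.000e-03  1.569e+00] w 43.7 F [ 0.4  0.  -1.6] g 39.5
wrist jar_red_center [([435.3, 218.0, 26.3], 0.71)]
wrist stand_red_floor [([443.4, 90.9, 4.2], 0.6)]
top jar_red_center []
top stand_red_floor [([444.9, 95.6, 3.4], 0.56)]
top jar_white_center []
top stand_white_floor [([322.5, -171.5, 3.8], 0.76), ([454.0, -167.9, 2.5], 0.72), ([340.4, -279.1, 3.8], 0.61)]
```

```bash
cat >> h.py <<'E'
def px2w(p,u,v,z):
    K=p['camera_matrix'];W=p['world_to_cam'];R=W[:3,:3];c=-R.T@W[:3,3]
    d=R.T@np.linalg.solve(K,[u,v,1]); return c+d*(z-c[2])/d[2]
E
python3 - <<'E'
from h import *
p=r.get_image('top'); img=cv2.imread('pics/top0.png')
hsv=cv2.cvtColor(img,cv2.COLOR_BGR2HSV)
m=(((hsv[...,0]<8)|(hsv[...,0]>172))&(hsv[...,1]>110)).astype(np.uint8)
n,l,s,c=cv2.connectedComponentsWithStats(m)
for i in range(1,n):
    if 100<s[i,4]<2000: print('red',s[i],c[i].round(1),px2w(p,*c[i],5).round(1))
E
```

```text
red [455 184  17  17 124] [462.6 192. ] [ 482.1 -311.     5. ]
red [298 193  24  25 469] [309.4 204.9] [448.8  96.8   5. ]
red [253 200  18  18 229] [261.4 209. ] [438.4 224.7   5. ]
```

View pics/w2.png

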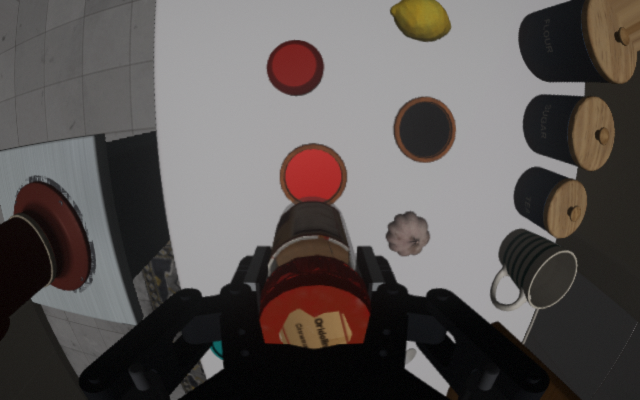

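```bash
python3 -m handwheel '[[0,0,0,0,-1,5,1],[0,0,0,0,0,14,1],[0,0,0,0,0,22,1],[0,0,0,0,0,24,1],[0,0,0,0,0,24,1],[0,0,0,0,0,22,1],[0,0,0,0,0,16,1],[0,0,0,0,0,10,1],[0,0,0,0,0,6,1],[0,0,0,0,0,4,1],[0,0,0,0,0,3,1],[0,0,0,0,0,0,1],[0,0,0,0,0,0,1],[0,0,0,0,0,0,1]]' 40
python3 -m handwheel '[[0,0,0,0,0,1,1],[0,0,0,0,0,1,1],[0,0,0,0,0,0,1],[0,0,0,0,0,0,1]]'
```

```text
clock: 9.43
position: [450.1, 100.3, 60.9]
tool_rot: [3.14, -0.0, 1.571]
force: [-0.2, 0.7, -1.8]
grip_width: 43.5
gripper_force: 39.5
clock: 9.77
position: [449.6, 100.2, 58.4]
tool_rot: [3.141, -0.0, 1.571]
force: [0.4, -0.3, -1.2]
grip_width: 43.4
gripper_force: 39.5
```

```bash
python3 -m handwheel '[[0,0,0,0,0,0.7,1],[0,0,0,0,0,0.7,1],[0,0,0,0,0,0,1],[0,0,0,0,0,0,1]]'
```

```text
clock: 10.1
position: [449.6, 100.2, 56.9]
tool_rot: [-3.141, 0.0, 1.571]
force: [0.2, 0.1, -0.9]
grip_width: 43.6
gripper_force: 39.5
```

```bash
python3 -m handwheel '[[0,0,0,0,0,0.7,1],[0,0,0,0,0,0.5,1],[0,0,0,0,0,0,1],[0,0,0,0,0,0,1]]'
```

```text
clock: 10.43
position: [449.6, 100.3, 56.3]
tool_rot: [3.141, 0.0, 1.571]
force: [-1.1, -0.4, 4.3]
grip_width: 43.7
gripper_force: 39.8
```

```bash
python3 -m handwheel '[[0,0,0,0,0,0,0.4],[0,0,0,0,0,0,0.2],[0,0,0,0,0,0,0],[0,0,0,0,0,0,0],[0,0,0,0,0,0,0],[0,0,0,0,0,0,0],[0,0,0,0,0,-5,0],[0,0,0,0,0,-12,0],[0,0,0,0,0,-22,0],[0,0,0,0,0,-28,0],[0,0,0,0,0,-28,0],[0,0,0,0,0,-28,0],[0,0,0,0,0,-28,0],[0,0,0,0,0,-16,0],[0,0,0,0,0,-8,0],[0,0,0,-6,0,0,0],[0,0,0,-14,-1,0,0],[0,0,0,-22,-1,0,0],[0,0,0,-24,-1,0,0],[0,0,0,-24,-1,0,0]]' 40
python3 -m handwheel '[[0,0,0,-22,-1,0,0],[0,0,0,-15,-1,0,0],[0,0,0,-8,0,0,0],[0,0,0,-3,0,0,0],[0,0,0,0,0,0,0],[0,0,0,0,0,0,0],[0,0,0,0,0,0,0]]'
python3 - <<'E'
from h import *
st(); look(['jar_red_center','jar_white_center','stand_red_floor','stand_white_floor'],save='w3'); look(['jar_white_center','jar_red_center','stand_white_floor'],cam='side',save='s3')
E
```

```text
clock: 12.1
position: [444.2, 8.8, 229.2]
tool_rot: [-3.138, 0.0, 1.572]
force: [0.5, -0.3, -0.8]
grip_width: 85.2
gripper_force: 0.0
clock: 12.68
position: [443.6, -36.5, 230.6]
tool_rot: [-3.141, -0.001, 1.573]
force: [0.1, -0.5, 1.4]
grip_width: 85.3
gripper_force: 0.0
12.68 [443.6 -36.5 230.6] [-3.141e+00 -1.000e-03  1.573e+00] w 85.3 F [ 0.1 -0.5  1.4] g 0.0
wrist jar_red_center [([451.1, 98.0, 56.7], 0.77)]
wrist jar_white_center [([442.9, -39.5, 46.8], 0.97)]
wrist stand_red_floor [([444.4, 95.6, 3.3], 0.71)]
wrist stand_white_floor [([341.3, -284.1, 2.5], 0.87), ([451.7, -162.2, 6.0], 0.75), ([323.8, -175.3, 4.8], 0.6)]
side jar_white_center [([441.4, -41.2, 46.2], 0.63), ([567.2, 279.6, 23.8], 0.32)]
side jar_red_center [([446.7, 99.3, 59.4], 0.72), ([581.3, 154.6, 6.9], 0.69)]
side stand_white_floor [([322.6, -168.6, 6.5], 0.74), ([454.6, -164.0, 7.0], 0.71), ([337.1, -279.1, 6.6], 0.57)]
```

View pics/w3.png

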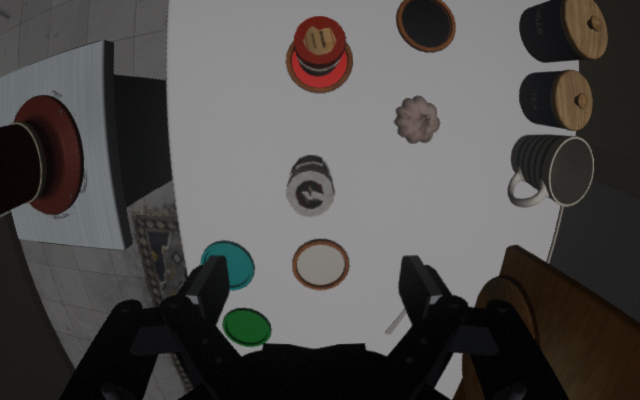

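The red jar stands in the red stand at (320,50). The white-lid jar is at (310,185), ahead of the white stand at (320,263).

```bash
python3 -m handwheel '[[0,0,0,-3,0,5,0],[0,0,0,0,0,15,0],[0,0,0,0,0,26,0],[0,0,0,0,0,29,0],[0,0,0,0,0,29,0],[0,0,0,0,0,29,0],[0,0,0,0,0,24,0],[0,0,0,0,0,17,0],[0,0,0,0,0,9,0],[0,0,0,0,0,4,0],[0,0,0,0,0,0,0],[0,0,0,0,0,0,1],[0,0,0,0,0,0,1],[0,0,0,0,0,0,1],[0,0,0,0,0,0,1],[0,0,0,0,0,0,1],[0,0,0,0,0,0,1],[0,0,0,0,0,0,1],[0,0,0,0,0,0,1],[0,0,0,0,0,0,1]]' 40
python3 -m handwheel '[[0,0,0,0,0,0,1],[0,0,0,0,0,0,1],[0,0,0,0,0,0,1]]'
```

```text
clock: 14.8
position: [443.7, -41.0, 44.4]
tool_rot: [3.141, 0.0, 1.571]
force: [-1.6, 0.4, 7.8]
grip_width: 44.5
gripper_force: 39.5
clock: 15.05
position: [443.7, -41.0, 44.4]
tool_rot: [3.141, 0.0, 1.571]
force: [-1.8, 0.3, 6.6]
grip_width: 44.9
gripper_force: 39.5
```

```bash
python3 -m handwheel '[[0,0,0,0,0,-3,1],[0,0,0,0,0,-8,1],[0,0,0,0,0,-16,1],[0,0,0,0,0,-20,1],[0,0,0,0,0,-18,1],[0,0,0,0,0,-10,1],[0,0,0,-4,0,-5,1],[0,0,0,-10,1,0,1],[0,0,0,-18,2,0,1],[0,0,0,-21,2,0,1],[0,0,0,-21,2,0,1],[0,0,0,-20,1,0,1],[0,0,0,-16,1,0,1],[0,0,0,-10,1,0,1],[0,0,0,-5,0,0,1],[0,0,0,-1,0,0,1],[0,0,0,0,0,0,1],[0,0,0,0,0,0,1],[0,0,0,0,0,0,1]]' 40
python3 - <<'E'
from h import *
st(); look(['stand_white_floor','jar_white_center'],save='w4')
p=r.get_image('side'); cv2.imwrite('pics/s4.png',cv2.resize(p['img'][120:260,260:460],None,fx=3,fy=3))
E
```

```text
clock: 16.63
position: [453.7, -165.5, 123.8]
tool_rot: [-3.142, -0.001, 1.573]
force: [-0.0, -0.4, -1.5]
grip_width: 44.5
gripper_force: 40.1
16.63 [ 453.7 -165.5  123.8] [-3.142e+00 -1.000e-03  1.573e+00] w 44.5 F [-0.  -0.4 -1.5] g 40.1
wrist stand_white_floor [([339.5, -280.4, 0.7], 0.93), ([324.5, -170.9, 7.9], 0.84), ([449.7, -165.9, 7.8], 0.59)]
wrist jar_white_center []
```

View pics/s4.png

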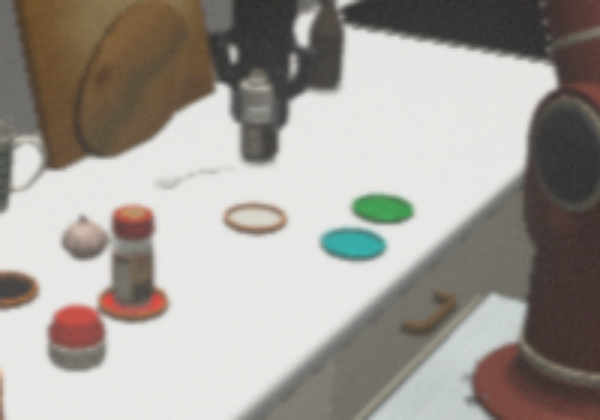

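The white-lid jar hangs upright over the white stand (crop 255,218), and the red jar stands cleanly in its stand (133,300). Next I lower it.

```bash
python3 -m handwheel '[[0,0,0,-1,0,4,1],[0,0,0,0,0,10,1],[0,0,0,0,0,16,1],[0,0,0,0,0,16,1],[0,0,0,0,0,12,1],[0,0,0,0,0,7,1],[0,0,0,0,0,4,1],[0,0,0,0,0,2,1],[0,0,0,0,0,1,1],[0,0,0,0,0,0.5,1],[0,0,0,0,0,0,1],[0,0,0,0,0,0,1]]' 40
```

```text
clock: 17.83
position: [454.0, -167.9, 51.7]
tool_rot: [3.14, 0.0, 1.571]
force: [0.1, -0.1, -1.1]
grip_width: 45.1
gripper_force: 40.1
```

```bash
python3 -m handwheel '[[0,0,0,0,0,0.6,1],[0,0,0,0,0,0.6,1],[0,0,0,0,0,0,1],[0,0,0,0,0,0,1]]'
```

```text
clock: 18.17
position: [453.6, -167.8, 50.1]
tool_rot: [3.141, 0.0, 1.571]
force: [0.0, 0.9, -1.0]
grip_width: 44.8
gripper_force: 40.1
```

```bash
python3 -m handwheel '[[0,0,0,0,0,0.6,1],[0,0,0,0,0,0.5,1],[0,0,0,0,0,0,1],[0,0,0,0,0,0,1]]'
```

```text
clock: 18.5
position: [453.7, -167.9, 49.5]
tool_rot: [3.141, 0.0, 1.571]
force: [-1.3, 0.1, 4.9]
grip_width: 44.6
gripper_force: 40.1
```

```bash
python3 -m handwheel '[[0,0,0,0,0,0,0.4],[0,0,0,0,0,0,0.2],[0,0,0,0,0,0,0],[0,0,0,0,0,0,0],[0,0,0,0,0,0,0],[0,0,0,0,0,0,0],[0,0,0,0,0,-5,0],[0,0,0,0,0,-12,0],[0,0,0,0,0,-22,0],[0,0,0,0,0,-28,0],[0,0,0,0,0,-28,0],[0,0,0,0,0,-28,0],[0,0,0,0,0,-28,0],[0,0,0,0,0,-20,0],[0,0,0,4,0,-9,0],[0,0,0,10,0,0,0],[0,0,0,20,0,0,0],[0,0,0,28,0,0,0],[0,0,0,30,0,0,0],[0,0,0,30,0,0,0]]' 40
python3 -m handwheel '[[0,0,0,30,0,0,0],[0,0,0,30,0,0,0],[0,0,0,30,0,0,0],[0,0,0,30,0,0,0],[0,0,0,30,0,0,0],[0,0,0,30,0,0,0],[0,0,0,30,0,0,0],[0,0,0,30,0,0,0],[0,0,0,30,0,0,0],[0,0,0,30,0,0,0],[0,0,0,30,-2,0,0],[0,0,0,28,-2,0,0],[0,0,0,22,0,0,0],[0,0,0,14,0,0,0],[0,0,0,6,0,0,0],[0,0,0,0,0,0,0],[0,0,0,0,0,0,0],[0,0,0,0,0,0,0]]'
python3 - <<'E'
from h import *
st(); look(['jar_black_center','stand_black_floor'],save='w5'); look(['jar_white_center','jar_black_center','stand_black_floor'],cam='side',save='s5')
E
```

```text
clock: 20.17
position: [452.0, -43.8, 227.3]
tool_rot: [-3.138, -0.001, 1.571]
force: [0.4, 0.1, 0.8]
grip_width: 85.5
gripper_force: 0.0
clock: 21.67
position: [450.1, 352.1, 228.5]
tool_rot: [-3.141, 0.002, 1.568]
force: [0.3, -1.3, -1.3]
grip_width: 85.5
gripper_force: 0.0
21.67 [450.1 352.1 228.5] [-3.141e+00  2.000e-03  1.568e+00] w 85.5 F [ 0.3 -1.3 -1.3] g 0.0
wrist jar_black_center [([447.8, 350.9, 46.4], 0.89), ([377.0, 417.3, 54.1], 0.71)]
wrist stand_black_floor [([582.7, 154.1, 5.1], 0.79)]
side jar_white_center [([454.1, -169.7, 52.6], 0.92)]
side jar_black_center [([374.0, 423.6, 51.3], 0.95), ([450.5, 359.1, 49.6], 0.77)]
side stand_black_floor [([581.2, 155.6, 7.5], 0.57)]
```

View pics/w5.png

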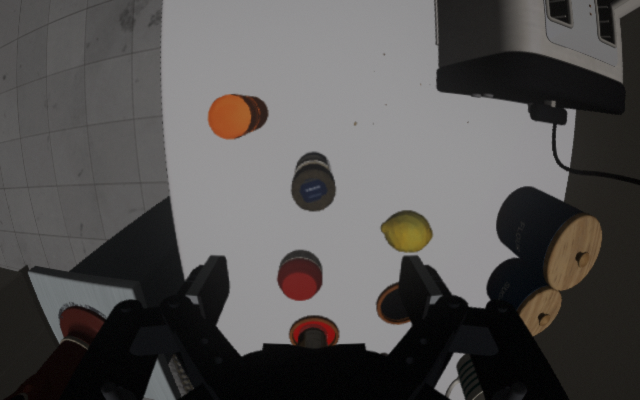

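View pics/s5.png

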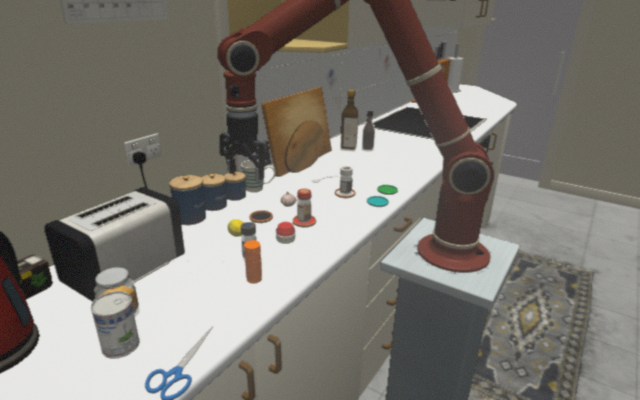

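The white jar stands in its stand (345,183 in the side view). The black-lid jar is at (313,190) in the wrist view, and the orange one at (232,116) stays clear of the fingers.

```bash
python3 -m handwheel '[[0,0,0,-1,-1,5,0],[0,0,0,0,0,15,0],[0,0,0,0,0,25,0],[0,0,0,0,0,28,0],[0,0,0,0,0,28,0],[0,0,0,0,0,27,0],[0,0,0,0,0,23,0],[0,0,0,0,0,16,0],[0,0,0,0,0,8,0],[0,0,0,0,0,4,0],[0,0,0,0,0,0,0],[0,0,0,0,0,0,1],[0,0,0,0,0,0,1],[0,0,0,0,0,0,1],[0,0,0,0,0,0,1],[0,0,0,0,0,0,1],[0,0,0,0,0,0,1],[0,0,0,0,0,0,1],[0,0,0,0,0,0,1],[0,0,0,0,0,0,1]]' 40
python3 -m handwheel '[[0,0,0,0,0,0,1],[0,0,0,0,0,0,1],[0,0,0,0,0,0,1],[0,0,0,0,0,0,1]]'
```

```text
clock: 23.68
position: [449.3, 353.7, 51.0]
tool_rot: [3.14, -0.001, 1.571]
force: [0.1, -1.2, 6.7]
grip_width: 39.9
gripper_force: 40.0
clock: 24.02
position: [449.2, 353.7, 51.0]
tool_rot: [3.14, -0.001, 1.571]
force: [-0.2, -0.8, 5.9]
grip_width: 39.8
gripper_force: 40.0
```

```bash
python3 -m handwheel '[[0,0,0,0,0,-3,1],[0,0,0,0,0,-8,1],[0,0,0,0,0,-16,1],[0,0,0,0,0,-24,1],[0,0,0,0,0,-24,1],[0,0,0,0,0,-22,1],[0,0,0,0,0,-14,1],[0,0,0,-3,2,-8,1],[0,0,0,-8,5,0,1],[0,0,0,-15,10,0,1],[0,0,0,-21,14,0,1],[0,0,0,-24,16,0,1],[0,0,0,-24,16,0,1],[0,0,0,-24,16,0,1],[0,0,0,-24,16,0,1],[0,0,0,-21,14,0,1],[0,0,0,-15,10,0,1],[0,0,0,-10,7,0,1],[0,0,0,-6,4,0,1],[0,0,0,-2,2,0,1]]' 40
python3 -m handwheel '[[0,0,0,0,0,0,1],[0,0,0,0,0,0,1],[0,0,0,0,0,0,1]]'
python3 - <<'E'
from h import *
st(); look(['stand_black_floor','jar_black_center'],save='w6');look(['stand_black_floor','jar_black_center'],cam='side',save='s6')
E
```

```text
clock: 25.68
position: [580.6, 154.5, 167.9]
tool_rot: [-3.14, 0.001, 1.569]
force: [-0.5, -0.4, -1.3]
grip_width: 40.2
gripper_force: 40.4
clock: 25.93
position: [579.7, 158.0, 169.0]
tool_rot: [-3.141, -0.001, 1.574]
force: [-0.0, 0.3, -1.4]
grip_width: 40.0
gripper_force: 40.4
25.93 [579.7 158.  169. ] [-3.141e+00 -1.000e-03  1.574e+00] w 40.0 F [-0.   0.3 -1.4] g 40.4
wrist stand_black_floor [([584.8, 154.0, 3.5], 0.69)]
wrist jar_black_center [([577.7, 157.8, 169.9], 0.75)]
side stand_black_floor [([582.2, 153.8, 5.9], 0.56), ([454.6, -167.6, 56.6], 0.25)]
side jar_black_center [([376.7, 423.0, 54.7], 0.75), ([581.9, 162.3, 166.2], 0.73)]
```

View pics/w6.png

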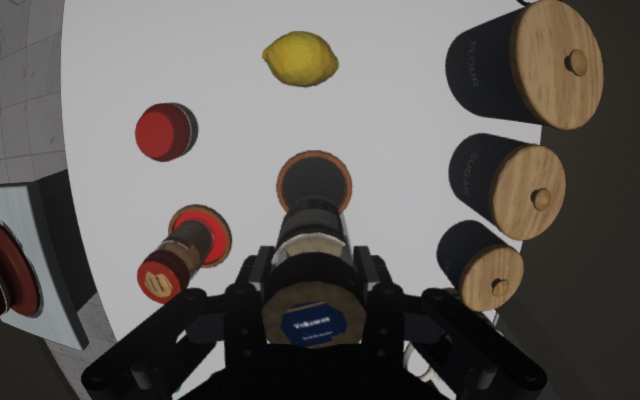

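The black-lid jar is held upright, with the black stand at (314,188) just below and clear of its neighbours. Next I shift +2 mm in x and -3 mm in y and lower it.

```bash
python3 -m handwheel '[[0,0,0,-3,2,4,1],[0,0,0,0,0,12,1],[0,0,0,0,0,20,1],[0,0,0,0,0,22,1],[0,0,0,0,0,20,1],[0,0,0,0,0,14,1],[0,0,0,0,0,8,1],[0,0,0,0,0,5,1],[0,0,0,0,0,3,1],[0,0,0,0,0,1.5,1],[0,0,0,0,0,1,1],[0,0,0,0,0,0,1],[0,0,0,0,0,0,1],[0,0,0,0,0,0,1]]' 40
```

```text
clock: 27.4
position: [583.0, 153.3, 59.1]
tool_rot: [3.14, -0.0, 1.571]
force: [0.3, -0.1, -0.9]
grip_width: 39.9
gripper_force: 40.4
```

```bash
python3 -m handwheel '[[0,0,0,0,0,0.6,1],[0,0,0,0,0,0.6,1],[0,0,0,0,0,0,1],[0,0,0,0,0,0,1]]'
```

```text
clock: 27.73
position: [582.6, 153.2, 57.3]
tool_rot: [3.142, -0.0, 1.571]
force: [-0.3, 0.5, -1.4]
grip_width: 40.0
gripper_force: 40.4
```

```bash
python3 -m handwheel '[[0,0,0,0,0,0.6,1],[0,0,0,0,0,0.5,1],[0,0,0,0,0,0,1],[0,0,0,0,0,0,1]]'
```

```text
clock: 28.07
position: [582.6, 153.2, 56.1]
tool_rot: [-3.141, -0.0, 1.571]
force: [-0.1, 1.1, -1.7]
grip_width: 40.4
gripper_force: 40.6
```

```bash
python3 -m handwheel '[[0,0,0,0,0,0.5,1],[0,0,0,0,0,0.4,1],[0,0,0,0,0,0,1],[0,0,0,0,0,0,1]]'
```

```text
clock: 28.4
position: [582.6, 153.3, 56.0]
tool_rot: [3.141, 0.0, 1.571]
force: [-1.4, -1.0, 5.4]
grip_width: 39.9
gripper_force: 41.0
```

```bash
python3 -m handwheel '[[0,0,0,0,0,0,0.4],[0,0,0,0,0,0,0.2],[0,0,0,0,0,0,0],[0,0,0,0,0,0,0],[0,0,0,0,0,0,0],[0,0,0,0,0,0,0],[0,0,0,0,0,-5,0],[0,0,0,0,0,-12,0],[0,0,0,0,0,-22,0],[0,0,0,0,0,-26,0],[0,0,0,0,0,-26,0],[0,0,0,0,0,-26,0],[0,0,0,0,0,-20,0],[0,0,0,0,0,-10,0],[0,0,0,0,0,-4,0],[0,0,0,0,0,0,0],[0,0,0,0,0,0,0],[0,0,0,0,0,0,0]]' 40
python3 - <<'E'
from h import *
st(); look(['jar_black_center','lemon_center','garlic_bulb_center','timer_center'],save='w7')
p=r.get_image('side'); cv2.imwrite('pics/s7.png',cv2.resize(p['img'][120:300,200:440],None,fx=3,fy=3))
for n in ['jar_red_center','jar_white_center','jar_black_center']: print(n,[np.round(d['at']) for d in r.place_of(p,n)[:3]])
E
```

```text
clock: 29.9
position: [581.7, 152.7, 204.7]
tool_rot: [-3.139, 0.001, 1.571]
force: [0.6, -0.1, -0.7]
grip_width: 85.3
gripper_force: 0.0
29.9 [581.7 152.7 204.7] [-3.139e+00  1.000e-03  1.571e+00] w 85.3 F [ 0.6 -0.1 -0.7] g 0.0
wrist jar_black_center [([580.6, 150.4, 54.7], 0.75)]
wrist lemon_center [([570.4, 277.9, 21.6], 0.76), ([433.5, 217.2, 27.9], 0.62)]
wrist garlic_bulb_center [([564.0, 27.9, 30.6], 0.73)]
wrist timer_center [([433.3, 215.2, 25.9], 0.88), ([442.6, 95.2, 2.9], 0.21)]
jar_red_center [array([448.,  99.,  58.]), array([ 456., -167.,   53.])]
jar_white_center [array([ 452., -168.,   53.]), array([ 453., -164.,    4.])]
jar_black_center [array([585., 157.,  57.]), array([374., 421.,  52.]), array([428., 216.,  21.])]
```

View pics/s7.png

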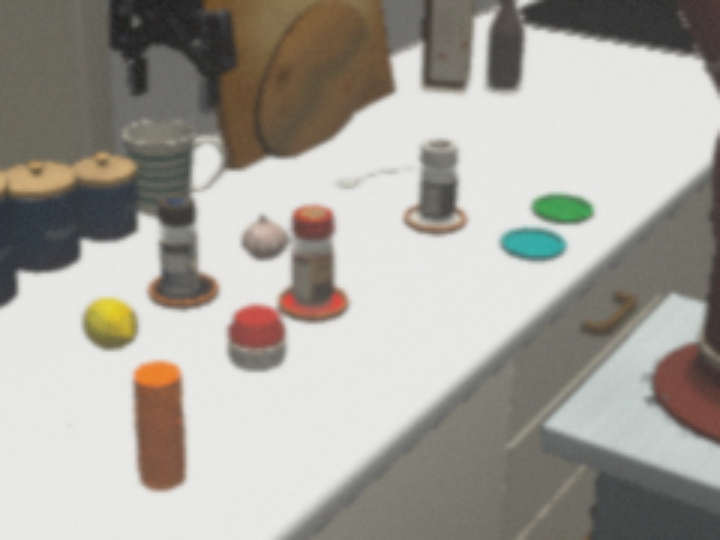

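View pics/w7.png

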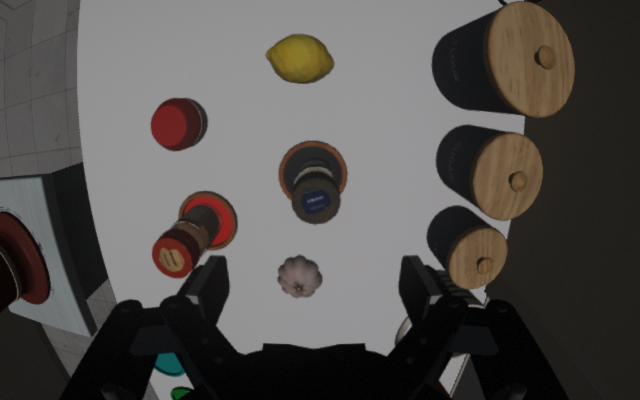

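All three jars stand upright in their matching stands: black at (180,285), red at (313,300) and white at (436,215) in the side crop. The garlic, lemon and timer are where they were, and the gripper is clear.

```bash
python3 -c "
from station import r
print(r.finish_job())"
```

```text
the job is handed in; nothing more can be done
None
```

The red, white and black jars each stand upright in their matching stands, the garlic, lemon and timer were left where they were, and the job was handed in at about 30 s of the 88 s allowed.

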